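# Lay a bisque bottle in the decorating cradle and close the keeper

## Robot

A 7-joint arm with a two-finger parallel gripper is mounted at the origin on the work surface. World frame = base frame: x ahead of the robot, y to its left, z up, the work surface at z = 0. Lengths are in m, angles in rad, forces in N, time in s.
With the tool pointing down it reaches from about 0.425 to 0.925 m from the base axis. Payload 6.8 kg.
Tool frame: the origin (TCP) lies at the very end of the fingers, on their centre line; the grasp point (between the pads) lies 19 mm behind it (r.tcp_to_grasp is the distance from the TCP to the grasp point, in m); z points along the fingers, y is the line along which they close (so a half turn about z gives the same grasp; the last joint's range is limited). The gripper opens to 85 mm and grips with 20 to 120 N. Pads are 22 mm wide; open, the fingers measure 114 mm over their backs; the gripper's body (76 mm by 85 mm) begins 54 mm behind the grasp point. The pads swing forward as they close: fully open they stand 13 mm farther back than shut.
Start: joints at [1.121, 0.477, 0.022, 1.555, -0.011, 1.109, -0.083], TCP at [0.226, -0.636, 0.199] pointing down, gripper open.
Joint ranges: [-2.96, 2.96], [-0.34, 2.1], [-1.41, 1.46], [0.24, 2.44], [-1.37, 4.51], [0.17, 1.92], [-2.96, 2.96]. Speed limits (rad/s): [2.39, 2.39, 3.14, 3.14, 3.14, 3.14, 3.14].

## Interface

Orientations are given as a rotation vector (axis times angle).
In Python, from bench import r gives the robot as it stands.
- The arm moves only by the tool step_arm, never from a script. Its argument "moves" is a list of rows, each a list of 7 numbers: the shift along the tool's x, y, z in mm, then the turn, a rotation vector about the tool's x, y, z in rad, then the finger opening in mm, from 0 to 85.4. A call has 1 to 8 rows; each row is the pose to reach, as a shift and turn from the pose commanded when the call began, along the tool's axes at that moment; what a row does not reach only later rows make up. A row lasts 1/10 s, in which the tool goes at most 50 mm and 8.59 degrees, less where a joint would pass 70% of its speed; a pose out of reach is approached as far as the arm can. A call with a gripper value outside its range is refused whole. The fingers move at their own pace and stop on an object; "grip_force" is the grip in N (left out, the last holds). Time passes only in rows, so rows that repeat a pose let the fingers close. It gives the time, the measured TCP pose, the force, the opening and the grip force at its end, in the units of the state.
- r.get_obs(): the state, without advancing time (a new reading comes with each control period).
- r.grab_frame(name): name is "scene" or "top" or "wrist"; returns a dict with "image" (480x640x3 uint8, red, green, blue), "depth" (480x640 float32, m along the optical axis (not along the pixel's ray), 0 where there is no reading), "mtx" (3x3 intrinsics, pixels), "rvec" (rotation vector, rad) and "tvec" (3), from world to camera coordinates, as OpenCV has them. Camera axes: x right, y down, z forward; pixel columns grow to the right and rows downward; lengths in m; the calibration is good to about 2 mm. A picture is of the moment at which its call begins.
- r.hand_in(): hands the job in; it is judged then, once.
The state is a dict: "clock": time; "joints": joint angles; "qvel": joint speeds; "tau": joint torques, N m; "tcp_pos": TCP position; "orientation": TCP orientation; "contact_force": force on the tool from outside, world axes, zero at the start; "moment": the same for the moment, N m; "grip_width": finger opening in m; "gripper_force": force on a finger pad.
Only numpy, scipy, OpenCV 4.12 (cv2) and the standard library are available. Lean on these libraries where they do the work, as an engineer would, in place of code of your own. Each camera call takes 0.05 s, during which the arm holds its last target. There are 200 camera calls.

## Task

Lay the narrow-necked bottle on its side in the wooden cradle, with its neck in the small upper rest and its foot up against the foot board; set it down gently and let go, it is brittle bisque ware. Then swing the hinged keeper bar over the bottle until it rests fully down in its catch. Leave the beaker, the mug and the tool pot where they stand.

Things in the scene. Friction and masses are not known exactly. Their poses are not given: they have to be found in the camera images.
- bottle: Unglazed buff ceramic bottle, standing upright on the plywood ware board, about 0.35 kg. Round body 54 mm in diameter and 100 mm high, shoulder narrowing to a neck 26 mm in diameter (from 115 to 145 mm), 145 mm high in all. Origin: centre of its underside (foot); z runs along the bottle to the mouth.
- bottle_mouth (a point): Centre of the bottle's mouth, 145 mm from its foot along its axis.
- bed: Sloping bed of the fixed wooden cradle. Origin: where the centre of the bottle's foot belongs, 66 mm above the table; y: along the bottle's proper axis, foot to mouth, rising 15 degrees; x: level, across; z: square to the bed, up. Floor at z = -40 mm, 120 mm wide, y = -12 to 153 mm. Foot board: face at y = 0, 70 mm wide, up to z = 14 mm.
- body_rest (a point): Middle of the 90-degree wooden V rest for the bottle's body, on the axis of the lying bottle, at y = 24 mm in the bed's frame. The rest is 20 mm long in y; its arms reach up to x = +-35, z = -8 mm.
- neck_rest (a point): Middle of the small 90-degree V rest for the neck, on the axis of the lying bottle, at y = 131 mm in the bed's frame. 14 mm long in y; its arms reach up to x = +-19, z = -3 mm.
- catch (a point): Seat of the forked wooden catch for the keeper bar, at x = 48, y = 50, z = 30 mm in the bed's frame. Its two prongs (x = 42 to 54, 21 mm apart, top z = 48 mm) and, across the bed, the hinge cheeks (x = -57 to -39, top z = 44 mm) stand at y = 32 to 68 mm; the bottle lies between them with 12 mm to spare each side.
- keeper (a joint): Angle of the steel keeper bar about its hinge, rad: 0 = closed, lying across the bottle in the catch; it starts standing open at 1.62 to 1.95 (1.57 = square to the bed; more, up to its stop at 2.1, = leaning away from the bottle). A stiff hinge: the bar stays wherever it is left, and a push of about 1 N at the tip moves it.
- keeper_hinge (a point): Hinge axis of the keeper, at x = -48, y = 50, z = 34 mm in the bed's frame; the axis is parallel to the bed's y.
- keeper_tip (a point): Point near the keeper's free end, 112 mm from the hinge axis, on the bar's mid-plane. The bar is 14 mm wide, 8 mm thick and ends 120 mm from the hinge. Closed, the tip lies at x = 64, y = 50, z = 34 mm in the bed's frame, beyond the catch, and the bar passes 3 mm above the bottle.
- board: Fixed plywood ware board, 320 x 170 x 15 mm, on which bottle and beaker stand; origin: centre of its underside.
- beaker: Straight open ceramic beaker of the same buff clay, about 60 mm in diameter and 115 mm high, on the ware board beside the bottle; either may have either place. Not to be disturbed. Origin: centre of its underside.
- mug: Grey mug with a handle, 80 mm in diameter, 85 mm high, on the table. Not to be disturbed. Origin: centre of its underside.
- tool_pot: Black plastic pot, 90 mm in diameter and 90 mm high, with modelling tools standing in it up to 190 mm. Not to be disturbed. Origin: centre of its underside.
Mind the look-alikes: they are no part of the job. Of the things like the part that bears bed, leave any that is turquoise; of the rest the smaller one is meant.

How it is judged:
On the way, in this order (a step that is already met when the one before it is completed fails the run):
1. the bottle lies in both rests with its foot at the foot board, and has been let go (y of bottle in the frame of bed between -0.004 and 0.01 m and x of bottle in the frame of bed between -0.007 and 0.007 m and z of bottle in the frame of bed between -0.007 and 0.007 m and x of bottle_mouth in the frame of bed between -0.007 and 0.007 m and z of bottle_mouth in the frame of bed between -0.007 and 0.007 m and y of bottle_mouth in the frame of bed above 0.13 m and contact force between the fingers and bottle below 0.2 N and linear speed of bottle below 0.02 m/s), for 0.2 s.
2. the keeper bar is closed into its catch over the bottle (value of joint keeper below 0.06 rad and y of bottle in the frame of bed between -0.004 and 0.01 m and x of bottle in the frame of bed between -0.007 and 0.007 m and z of bottle in the frame of bed between -0.007 and 0.007 m and x of bottle_mouth in the frame of bed between -0.007 and 0.007 m and z of bottle_mouth in the frame of bed between -0.007 and 0.007 m and y of bottle_mouth in the frame of bed above 0.13 m), for 0.2 s.
At the end, for the whole second after the job is handed in: The bottle lies at rest on its side in both V rests, released: foot and mouth each within 7 mm of the bed's y axis in x and z, the foot within 10 mm of the foot board, neck up the slope; and the keeper is closed to within 0.06 rad (all of step 2 and contact force between the fingers and bottle below 0.2 N and linear speed of bottle below 0.02 m/s); the robot touches nothing.
It fails at once if beaker moved more than 30 mm (distance of beaker from where it was at the start of the episode above 0.03 m).
It fails at once if mug moved more than 30 mm (distance of mug from where it was at the start of the episode above 0.03 m).
It fails at once if tool pot moved more than 30 mm (distance of tool_pot from where it was at the start of the episode above 0.03 m).
It fails at once if the bottle was knocked or pressed hard (over 50 N) against the cradle (contact force between bottle and bed above 50 N).
It also fails if it takes over 58 s, if anything falls off the work surface, if the arm or the gripper's body presses on something with over 40 N, if the wrist force passes 120 N, or if a joint passes its speed limit or range.

## Working session

There is one attempt and no reset: what is moved stays moved. The work goes in short steps, Python scripts to look and compute and a tool call to move; the robot and the scene stay as the last step left them, time stands still between calls to the robot, and variables do not carry over. Pictures are saved under pics/ and viewed, at most 10 in all, crops included, and the job is handed in when it is done.

Besides the shell and the picture viewer there is one more tool, called as a command line: name --pt "numbers of a row" for each row, then --argument value for the rest. step_arm: Moves the arm, as the interface text tells. Its arguments: {"type":"object","properties":{"moves":{"type":"array","items":{"type":"array","items":{"type":"number"}}},"grip_force":{"type":"number"}},"required":["moves"]}

```bash
mkdir -p pics
cat > h.py <<'E'
import numpy as np, cv2
from scipy.spatial.transform import Rotation as R
from bench import r
def grab(n):
    f=r.grab_frame(n); np.savez('%s.npz'%n,**f); return f
def load(n): return dict(np.load('%s.npz'%n))
def cloud(f):
    d=f['depth']; K=f['mtx']; v,u=np.mgrid[:480,:640]
    p=np.stack([(u-K[0,2])/K[0,0]*d,(v-K[1,2])/K[1,1]*d,d],-1)
    M=cv2.Rodrigues(f['rvec'])[0]
    w=(p-f['tvec'].ravel())@M; w[d==0]=np.nan; return w
def save(n,im,s=1):
    cv2.imwrite('pics/'+n,cv2.resize(im[...,::-1],None,fx=s,fy=s,interpolation=cv2.INTER_CUBIC))
E
python3 - <<'E'
from h import *
for n in('scene','top'):
    f=grab(n); save(n+'0.png',f['image'])
    M=cv2.Rodrigues(f['rvec'])[0]; print(n,-M.T@f['tvec'].ravel(),M[2])
o=r.get_obs();print(o['clock'],o['tcp_pos'],o['orientation'])
E
```

```text
scene [ 0.88616    -0.60364502  0.94944972] [-0.33953247  0.51250787 -0.78870361]
top [ 0.43617074 -0.05742763  1.18943811] [ 0.07616929 -0.01333134 -0.99700577]
0.1 [ 0.22604044 -0.63540585  0.19832659] [-3.09427491e+00 -5.34075653e-01  6.14782097e-04]
```

View pics/scene0.png

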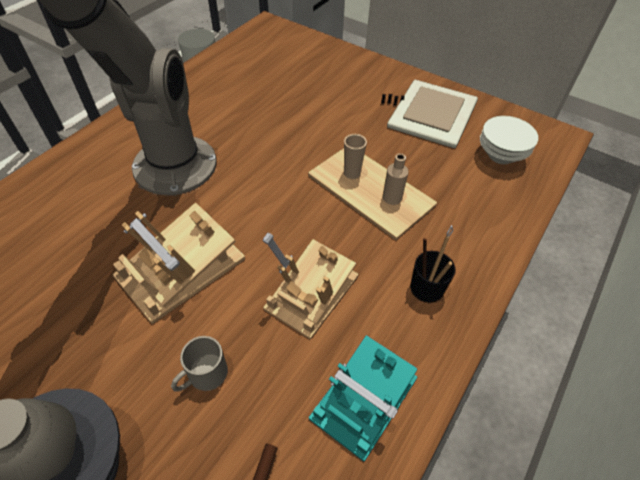

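View pics/top0.png

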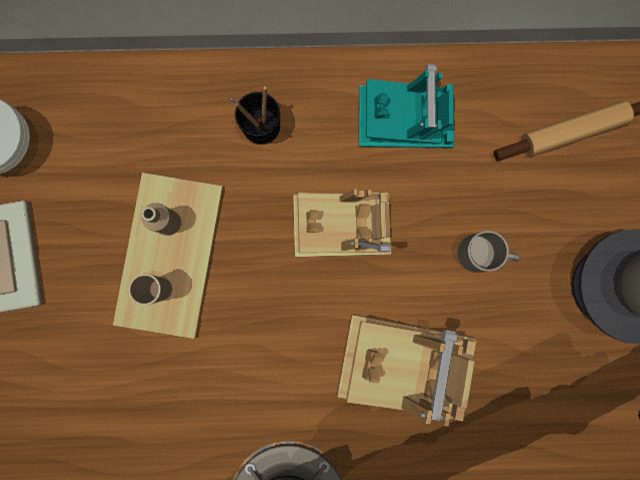

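Candidate cradles in the top view are turquoise (405,110), large pale wood (410,370) and small pale wood (342,225). Turquoise is excluded, and the smaller of the other two is the one at (342,225), with its keeper standing open at (372,245) and its neck rest on the left (+y). The bottle is at (153,215) and the beaker at (147,289). I'll confirm with a crop and measure.

Run:
```python
from h import *
f=load('top'); w=cloud(f)
a=f['image'][180:270,280:405]; s=load('scene')['image'][220:345,250:375]
save('crop.png',np.hstack([cv2.resize(a,(500,360)),cv2.resize(s,(300,360))[:, :]]))
# all points merged
for n in('top','scene'):
    W=cloud(load(n)).reshape(-1,3)
    W=W[~np.isnan(W[:,0])]
    t=W[(W[:,0]>.3)&(W[:,0]<.6)&(abs(W[:,2])<.02)&(abs(W[:,1])<.2)];print(n,'tablez',np.median(t[:,2]))
for (u,v) in [(153,215),(160,220),(147,289),(258,118),(488,250),(342,225),(296,195),(389,195),(389,254),(296,254)]:
    print((u,v),w[v,u].round(4))
W=np.vstack([cloud(load(n)).reshape(-1,3) for n in('top','scene')])
# bottle neck top / beaker top
for c in (w[215,158],w[289,147]):
    m=np.hypot(W[:,0]-c[0],W[:,1]-c[1])<.05; P=W[m]
    for lo,hi in((.03,.08),(.08,.11),(.12,.135),(.135,.157),(.157,.165)):
        q=P[(P[:,2]>lo)&(P[:,2]<hi)]
        if len(q):print(lo,len(q),q.min(0).round(4),q.max(0).round(4))
```

```text
top tablez 0.0007628324848989039
scene tablez -0.0011351966605595743
(153, 215) [0.5713 0.2258 0.1595]
(160, 220) [0.5657 0.2213 0.1286]
(147, 289) [0.4381 0.2725 0.0348]
(258, 118) [0.7434 0.0319 0.1703]
(488, 250) [ 0.502  -0.4289  0.0043]
(342, 225) [ 0.5572 -0.1228  0.0457]
(296, 195) [ 0.6256 -0.0306  0.0134]
(389, 195) [ 0.623  -0.226   0.0018]
(389, 254) [ 0.4982 -0.2204  0.0119]
(296, 254) [ 0.5028 -0.0279  0.0112]
0.03 444 [0.5469 0.2025 0.0301] [0.6018 0.243  0.0799]
0.08 297 [0.547  0.203  0.0801] [0.6022 0.2438 0.11  ]
0.12 342 [0.5501 0.2088 0.12  ] [0.5971 0.2573 0.1347]
0.135 134 [0.561  0.2173 0.1351] [0.588  0.2476 0.157 ]
0.157 211 [0.5607 0.2191 0.157 ] [0.5868 0.2464 0.1649]
0.03 546 [0.4139 0.2228 0.0301] [0.4656 0.2745 0.0799]
0.08 446 [0.4112 0.2228 0.0801] [0.4668 0.2771 0.11  ]
0.12 398 [0.4086 0.2228 0.1201] [0.4688 0.2811 0.1347]
0.135 2 [0.4229 0.2273 0.1357] [0.4332 0.2746 0.1363]
```

View pics/crop.png

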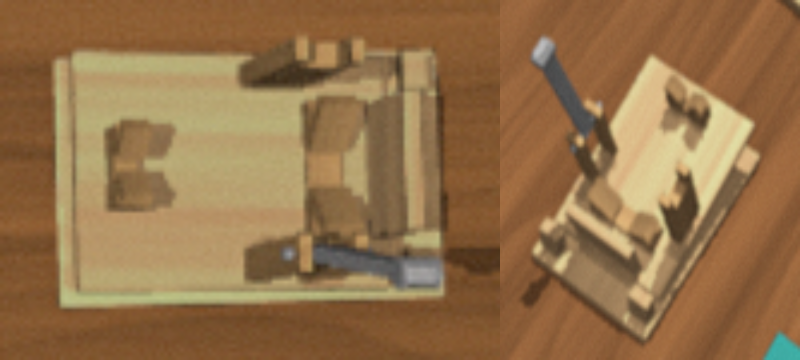

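The crop shows the small wood cradle: neck rest at (140,165), body rest at (330,165), foot board at right (400,165), open steel keeper at the lower side (400,265), and catch at (330,50). Next I'll fit the bed pose from the floor plane.

```bash
cat >> h.py <<'E'
def bedR(yaw):
    return R.from_euler('z',yaw).as_matrix()@R.from_euler('x',np.deg2rad(15)).as_matrix()
E
python3 - <<'E'
from h import *
for n in('top','scene'):
    W=cloud(load(n)).reshape(-1,3)
    W=W[(abs(W[:,0]-.56)<.11)&(abs(W[:,1]+.12)<.15)&(W[:,2]>.018)&(W[:,2]<.2)]
    # plane ransac near known slope
    x0=np.array([.56,-.2,.066]);yaw=0.
    best=(0,)
    for yaw in np.deg2rad(np.arange(-12,12.1,.5)):
        nrm=bedR(yaw)[:,2]; h=W@nrm
        c,e=np.histogram(h,bins=np.arange(h.min(),h.max(),.002)); i=c.argmax()
        if c[i]>best[0]: best=(c[i],yaw,e[i]+.001)
    Q=W[abs(W@bedR(best[1])[:,2]-best[2])<.004]
    for k in range(3):
        c=Q.mean(0); nn=np.linalg.svd(Q-c,full_matrices=False)[2][2]; nn*=np.sign(nn[2])
        Q=W[abs((W-c)@nn)<.003]
    print(n,len(Q),'slope',np.degrees(np.arccos(nn[2])),'yaw from normal',np.degrees(np.arctan2(nn[0],-nn[1])))
    # rect in bed-plane coordinates
    B0=bedR(0); q=((Q-x0)@B0)
    pts=q[:,:2].astype(np.float32)*1000
    rect=cv2.minAreaRect(pts); print(rect)
    a=rect[2] if rect[2]<45 else rect[2]-90
    yaw=np.deg2rad(a); 
    for y in (yaw,0):
        q=(Q-x0)@bedR(y)*1000; print(np.degrees(y),np.percentile(q,[.3,1,50,99,99.7],axis=0).round(1).tolist())
E
```

```text
top 2854 slope 14.896119455303424 yaw from normal 0.6586627962772771
((2.6234817504882812, 65.04705047607422), (121.26762390136719, 190.72271728515625), 0.8984879851341248)
0.8984879851341249 [[-56.2, -5.6, -44.4], [-55.4, -2.1, -44.2], [4.7, 95.0, -41.4], [62.1, 158.5, -38.5], [63.8, 159.3, -38.3]]
0.0 [[-57.3, -5.1, -44.5], [-57.0, -1.8, -44.3], [3.3, 95.0, -41.4], [60.8, 158.6, -38.4], [62.0, 159.2, -38.3]]
scene 2242 slope 14.813718261151882 yaw from normal 0.15921379945131411
((3.0784759521484375, 64.14935302734375), (185.88873291015625, 120.62933349609375), 89.93867492675781)
-0.0613250732421875 [[-56.3, -27.5, -45.5], [-55.6, -8.0, -45.4], [3.8, 87.2, -42.5], [62.3, 155.4, -39.6], [62.9, 156.5, -39.4]]
0.0 [[-56.2, -27.5, -45.5], [-55.4, -7.9, -45.4], [3.9, 87.2, -42.5], [62.3, 155.3, -39.5], [62.9, 156.4, -39.4]]
```

```bash
cat >> h.py <<'E'
def axes(z,y):
    z=np.array(z,float);z/=np.linalg.norm(z);y=np.array(y,float);y-=z*(y@z);y/=np.linalg.norm(y)
    return np.stack([np.cross(y,z),y,z],1)
def plan(p,M,o=None):
    o=o or r.get_obs(); T=R.from_rotvec(o['orientation']).as_matrix()
    s=T.T@(np.array(p)-o['tcp_pos'])*1000; t=R.from_matrix(T.T@M).as_rotvec()
    print('shift',s.round(1),'turn',t.round(4),'dist',np.linalg.norm(s).round(1),'deg',np.degrees(np.linalg.norm(t)).round(1))
E
python3 - <<'E'
from h import *
o=r.get_obs();print(R.from_rotvec(o['orientation']).as_matrix().round(3),o['joints'].round(3))
for y in((1,0,0),(-1,0,0)): plan([.54,-.16,.40],axes((0,0,-1),y))
plan([.226,-.636,.40],R.from_rotvec(o['orientation']).as_matrix())
E
```

```text
[[ 0.942  0.335 -0.001]
 [ 0.335 -0.942  0.001]
 [-0.    -0.002 -1.   ]] [ 1.121  0.478  0.022  1.556 -0.011  1.109 -0.083]
shift [ 455.1 -343.  -201.2] turn [-1.500e-03 -9.000e-04 -1.229e+00] dist 604.4 deg 70.4
shift [ 455.1 -343.  -201.2] turn [-1.0000e-03  1.6000e-03  1.9126e+00] dist 604.4 deg 109.6
shift [-3.000e-01  2.000e-01 -2.017e+02] turn [0. 0. 0.] dist 201.7 deg 0.0
```

step_arm --pt "0 0 -50 0 0 0 85" --pt "0 0 -100 0 0 0 85" --pt "30 -25 -150 0 0 -0.1 85" --pt "70 -50 -200 0 0 -0.2 85" --pt "110 -80 -200 0 0 -0.35 85" --pt "150 -110 -200 0 0 -0.5 85" --pt "190 -140 -200 0 0 -0.65 85" --pt "230 -170 -200 0 0 -0.8 85"

```text
clock: 0.9
tcp_pos: [0.3732, -0.4173, 0.3991]
orientation: [2.638, 1.705, -0.0]
contact_force: [-0.3, -0.8, -0.3]
grip_width: 0.0849
gripper_force: 0.0
```

Run:
```python
from h import *
o=r.get_obs();print(o['clock'],o['joints'].round(3),o['tcp_pos'])
plan([.53,-.17,.40],axes((0,0,-1),(1,0,0)))
```

```text
0.9 [ 0.907  0.174 -0.21   1.531  0.037  1.44   0.272] [ 0.37315243 -0.41725468  0.39908253]
shift [289.8  41.5  -1. ] turn [ 2.00e-04  3.00e-04 -4.23e-01] dist 292.8 deg 24.2
```

step_arm --pt "40 5 0 0 0 -0.06 85" --pt "80 11 0 0 0 -0.12 85" --pt "120 17 0 0 0 -0.18 85" --pt "165 23 0 0 0 -0.24 85" --pt "210 30 0 0 0 -0.3 85" --pt "250 36 0 0 0 -0.36 85" --pt "290 41 0 0 0 -0.42 85" --pt "290 41 0 0 0 -0.42 85"

```text
clock: 1.7
tcp_pos: [0.5326, -0.1654, 0.3985]
orientation: [-2.217, -2.223, -0.004]
contact_force: [0.2, -0.8, -0.3]
grip_width: 0.0853
gripper_force: 0.0
```

Run:
```python
from h import *
o=r.get_obs();print(o['clock'],o['joints'].round(3),o['tcp_pos'])
f=grab('wrist');save('wr1.png',f['image'])
M=cv2.Rodrigues(f['rvec'])[0]; print(-M.T@f['tvec'].ravel(),M[2])
```

```text
1.7 [ 0.575  0.193 -0.458  1.522  0.082  1.446  0.117] [ 0.53261612 -0.16544413  0.39848389]
[ 0.53283038 -0.09820933  0.57329569] [ 3.16351847e-04 -2.67602614e-01 -9.63529315e-01]
```

View pics/wr1.png

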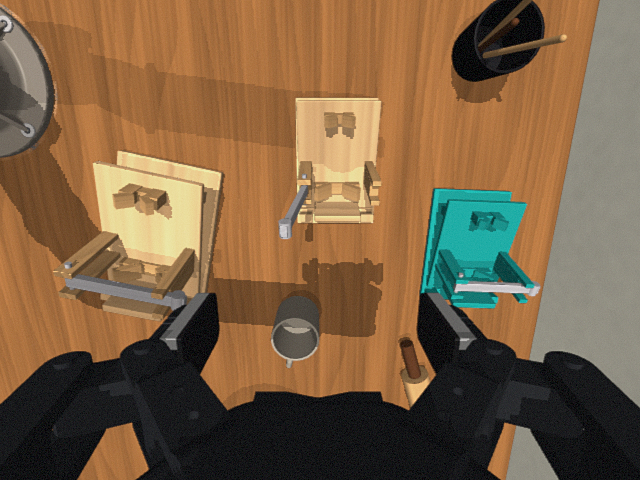

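The wrist view shows our cradle centred at (338,160), with neck rest (340,122), body rest (337,190) and foot board (337,213). The keeper runs from (307,180) to (287,228). I'll refine the bed pose from it.

Run:
```python
from h import *
x0=np.array([.563,-.1955,.066])
def feats(W,yaw):
    q=(W-x0)@bedR(yaw)*1000; q=q[(abs(q[:,0])<140)&(q[:,1]>-40)&(q[:,1]<170)&(q[:,2]>-55)&(q[:,2]<180)]
    def e(name,m):
        p=q[m]; 
        if len(p)>4: print(' ',name,len(p),np.percentile(p,[2,50,98],axis=0).round(1).tolist())
    x,y,z=q.T
    e('floor',(abs(z+41)<4)&(abs(x)<66)&(y>70))
    e('neck',(abs(x)<26)&(y>110)&(z>-30)&(z<5))
    e('body',(abs(x)<38)&(y>13)&(y<50)&(z>-30)&(z<0))
    e('board',(abs(x)<40)&(y<9)&(z>3)&(z<20))
    e('catch',(x>36)&(x<60)&(z>36)&(z<55))
    e('cheek',(x>-64)&(x<-32)&(z>36)&(z<50))
    k=(z>60)&(y<90)&(y>20);e('keeper',k)
    if k.sum()>10:
        p=q[k];a=np.arctan2(p[:,2]-34,p[:,0]+48);print('  ang',np.median(a))
for n in('top','scene','wrist'):
    W=cloud(load(n)).reshape(-1,3);W=W[~np.isnan(W[:,0])];print(n);feats(W,np.deg2rad(.4))
    m=(abs(W[:,0]-.57)<.1)
W=cloud(load('wrist')).reshape(-1,3);q=(W-x0)@bedR(0)*1000
m=(abs(q[:,2]+41)<4)&(abs(q[:,0])<70)&(q[:,1]>72)&(q[:,1]<180)
for s in(-1,1):
    ys=np.arange(75,150,5);xs=[ (s*np.max(s*q[m&(abs(q[:,1]-y)<2.5)][:,0])) for y in ys]
    c=np.polyfit(ys,xs,1);print(s,np.degrees(c[0]),np.polyval(c,75))
xs=np.arange(-50,51,10);ys=[np.max(q[m&(abs(q[:,0]-x)<5)][:,1]) for x in xs];print(np.round(ys,1))
W=W[(abs(W[:,0]-.56)<.05)&(abs(W[:,1]+.29)<.02)];print('table',np.median(W[:,2]))
```

```text
top
  floor 2085 [[-57.4, 71.7, -44.2], [-1.0, 109.6, -40.4], [57.7, 154.2, -37.3]]
  neck 201 [[-20.3, 125.8, -29.2], [1.5, 134.9, -11.2], [20.5, 140.3, -2.2]]
  body 294 [[-34.9, 16.3, -29.5], [9.8, 28.0, -17.5], [33.9, 36.8, -7.3]]
  board 223 [[-34.3, -7.6, 3.6], [-1.3, -0.5, 12.5], [32.6, 3.3, 17.3]]
  catch 72 [[41.7, 34.8, 36.7], [47.4, 42.5, 46.8], [53.5, 69.9, 50.5]]
  cheek 73 [[-55.9, 35.7, 36.4], [-46.5, 64.5, 42.6], [-40.7, 72.8, 46.9]]
  keeper 190 [[-72.1, 43.8, 64.1], [-62.0, 58.0, 144.4], [-51.1, 61.7, 154.1]]
  ang 1.718594462221446
scene
  floor 1428 [[-56.1, 72.2, -44.6], [2.2, 108.5, -41.4], [59.3, 150.6, -37.9]]
  neck 155 [[-19.8, 123.5, -29.4], [-2.3, 128.7, -12.1], [21.4, 137.4, -3.2]]
  body 234 [[-34.1, 13.8, -29.8], [-11.4, 22.8, -18.4], [34.5, 33.5, -9.4]]
  board 171 [[-32.2, -10.3, 4.0], [2.1, -6.1, 11.8], [34.5, -0.3, 15.1]]
  catch 59 [[42.2, 32.1, 36.7], [49.4, 59.3, 45.9], [54.2, 66.7, 48.9]]
  cheek 98 [[-55.7, 32.5, 36.4], [-46.4, 47.8, 42.0], [-39.1, 67.3, 49.1]]
  keeper 238 [[-69.5, 41.6, 63.6], [-57.9, 48.8, 116.7], [-48.6, 58.3, 152.3]]
  ang 1.682820452942869
wrist
  floor 4385 [[-57.9, 71.7, -42.5], [-1.0, 110.7, -40.4], [57.1, 152.8, -38.5]]
  neck 403 [[-21.0, 125.1, -28.7], [0.5, 133.2, -9.9], [19.7, 138.8, -3.2]]
  body 522 [[-35.5, 15.3, -29.4], [8.4, 27.0, -18.0], [33.0, 35.1, -9.0]]
  board 414 [[-34.2, -8.8, 3.8], [-1.1, -1.5, 12.9], [32.2, 1.2, 15.0]]
  catch 150 [[41.3, 33.4, 36.9], [46.7, 61.9, 46.8], [53.1, 68.4, 48.9]]
  cheek 188 [[-57.1, 34.7, 36.4], [-47.1, 62.5, 43.0], [-40.0, 71.5, 48.1]]
  keeper 551 [[-71.5, 42.9, 62.3], [-60.5, 56.8, 129.0], [-49.8, 60.3, 153.0]]
  ang 1.7030604872711153
-1 0.009588001179697126 -60.35727183945607
1 -0.17994251951895102 58.42384449348816
[153.7 153.8 153.9 153.9 153.9 153.7 153.9 153.8 153.9 153.9 154. ]
table -0.00015748393691166374
```

```bash
cat >> h.py <<'E'
X0=np.array([.5627,-.1948,.066]);YAW=.003
PH=np.deg2rad(25);ZP=np.array([0,np.cos(PH),-np.sin(PH)]);MP=axes(ZP,(1,0,0))
E
python3 - <<'E'
from h import *
g=np.array([.574,.2315,.102])
plan([.574,.06,.30],MP)
plan(g-.11*ZP,MP)
E
```

```text
shift [229.1  42.1  98.7] turn [ 0.0012  1.1332 -0.0029] dist 253.0 deg 64.9
shift [300.7  42.  250.3] turn [ 0.0012  1.1332 -0.0029] dist 393.5 deg 64.9
```

step_arm --pt "30 5 5 0 0.14 0 85" --pt "60 10 10 0 0.28 0 85" --pt "90 16 25 0 0.42 0 85" --pt "120 21 40 0 0.56 0 85" --pt "145 26 55 0 0.7 0 85" --pt "170 31 70 0 0.84 0 85" --pt "200 36 85 0 0.98 0 85" --pt "229 42 100 0 1.133 -0.003 85"

```text
clock: 2.55
tcp_pos: [0.5752, 0.0543, 0.2984]
orientation: [-1.534, -1.518, -0.978]
contact_force: [0.2, 1.1, -0.4]
grip_width: 0.0851
gripper_force: 0.0
```

Run:
```python
from h import *
o=r.get_obs();print(o['clock'],o['joints'].round(3),o['tcp_pos'],o['contact_force'])
g=np.array([.574,.2315,.102])
plan(g-.11*ZP,MP)
```

```text
2.55 [ 0.789  0.598 -0.618  1.723 -0.795  1.32   0.573] [0.57524861 0.05429871 0.29840474] [ 0.16335201  1.14062618 -0.35871444]
shift [-102.9   -2.5  133.8] turn [ 0.012   0.0018 -0.003 ] dist 168.8 deg 0.7
```

step_arm --pt "-25 -1 32 0 0 0 85" --pt "-51 -1 66 0 0 0 85" --pt "-77 -2 100 0 0 0 85" --pt "-103 -2 134 0.005 0 0 85" --pt "-103 -2 134 0.01 0 0 85" --pt "-103 -2 134 0.01 0 0 85"

```text
clock: 3.15
tcp_pos: [0.5733, 0.1323, 0.1482]
orientation: [-1.526, -1.523, -0.963]
contact_force: [-0.4, 0.3, 0.3]
grip_width: 0.085
gripper_force: 0.0
```

Run:
```python
from h import *
o=r.get_obs();print(o['clock'],o['joints'].round(3),o['tcp_pos'],o['contact_force'])
f=grab('wrist');save('wr2.png',f['image'])
W=cloud(f).reshape(-1,3)
P=W[np.hypot(W[:,0]-.574,W[:,1]-.2315)<.045]
for lo,hi in((.03,.05),(.05,.08),(.08,.11),(.135,.165)):
    q=P[(P[:,2]>lo)&(P[:,2]<hi)]
    if len(q)<20: continue
    q=q[q[:,1]<.26]
    # circle fit
    A=np.c_[2*q[:,:2],np.ones(len(q))];s=np.linalg.lstsq(A,(q[:,:2]**2).sum(1),rcond=None)[0]
    print(lo,len(q),np.percentile(q,[1,99],axis=0).round(4).tolist(),s[:2].round(4),np.sqrt(s[2]+s[0]**2+s[1]**2).round(4))
plan(np.array([.574,.2315,.102])+.022*ZP,MP)
```

```text
3.15 [ 0.679  0.795 -0.627  1.841 -0.813  1.034  0.738] [0.57326742 0.13234357 0.14824593] [-0.38373149  0.26385878  0.33153379]
0.03 714 [[0.5485, 0.2063, 0.0301], [0.5997, 0.228, 0.0498]] [0.574  0.2336] 0.0266
0.05 1258 [[0.5487, 0.2063, 0.0502], [0.5998, 0.2278, 0.0797]] [0.574  0.2335] 0.0266
0.08 1529 [[0.5487, 0.2062, 0.0803], [0.6, 0.2281, 0.1097]] [0.5741 0.2335] 0.0266
0.135 1321 [[0.5617, 0.2201, 0.1355], [0.5867, 0.2434, 0.1608]] [0.5741 0.2309] 0.0102
shift [ 1.000e-01 -1.000e-01  1.323e+02] turn [-0.0011  0.0052 -0.0017] dist 132.3 deg 0.3
```

View pics/wr2.png

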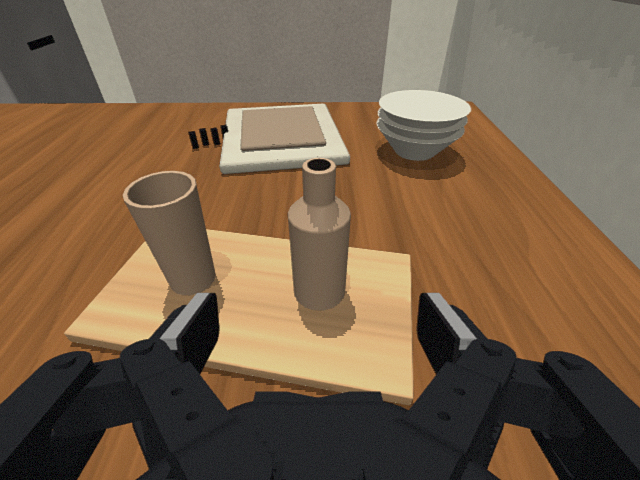

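The bottle at (320,240) is centred between the fingers and the beaker at (170,230) is clear. Bottle axis measures (0.574, 0.2335). Advancing and gripping.

step_arm --pt "0 0 35 0 0.003 0 85" --pt "0 0 70 0 0.005 0 85" --pt "1 0 100 0 0.005 0 85" --pt "1 0 120 0 0.005 0 85" --pt "1 0 134 0 0.005 0 85" --pt "1 0 134 0 0.005 0 85" --pt "1 0 134 0 0.005 0 70" --pt "1 0 134 0 0.005 0 62" --grip_force 35

```text
clock: 4.0
tcp_pos: [0.574, 0.2533, 0.0926]
orientation: [-1.524, -1.522, -0.968]
contact_force: [0.1, -0.5, -0.0]
grip_width: 0.0621
gripper_force: 0.0
```

step_arm --pt "0 0 0 0 0 0 56" --pt "0 0 0 0 0 0 50" --pt "0 0 0 0 0 0 40" --pt "0 0 0 0 0 0 40" --pt "0 0 0 0 0 0 40" --pt "0 0 0 0 0 0 40" --grip_force 35

```text
clock: 4.6
tcp_pos: [0.5736, 0.255, 0.0931]
orientation: [-1.521, -1.522, -0.969]
contact_force: [0.9, -3.2, 6.0]
grip_width: 0.0455
gripper_force: 32.4
```

Width 45.5 mm doesn't match the 54 mm body, so I'll look before lifting.

Run:
```python
from h import *
f=grab('wrist');s=grab('scene')
print(r.get_obs()['grip_width'])
save('g.png',np.hstack([cv2.resize(f['image'][100:460,150:490],(400,423)),cv2.resize(s['image'][90:260,310:470],(398,423))]))
W=cloud(f).reshape(-1,3)
P=W[np.hypot(W[:,0]-.574,W[:,1]-.2335)<.045]
for lo,hi in((.03,.05),(.05,.08),(.08,.11),(.135,.165),(.165,.18)):
    q=P[(P[:,2]>lo)&(P[:,2]<hi)]
    if len(q)>20: print(lo,len(q),np.percentile(q,[1,99],axis=0).round(4).tolist())
W=cloud(s).reshape(-1,3)
P=W[np.hypot(W[:,0]-.574,W[:,1]-.2335)<.045];q=P[P[:,2]>.145];print(np.percentile(q,[1,50,99],axis=0).round(4).tolist())
```

```text
0.046177481872493285
0.03 563 [[0.5487, 0.2073, 0.031], [0.5988, 0.2252, 0.05]]
0.05 2605 [[0.5493, 0.2074, 0.0504], [0.5983, 0.2246, 0.0798]]
0.08 3909 [[0.5507, 0.2008, 0.0803], [0.5972, 0.2232, 0.1098]]
0.135 4933 [[0.5617, 0.2225, 0.1355], [0.5861, 0.2462, 0.1613]]
[[0.5629, 0.2208, 0.1453], [0.5749, 0.2296, 0.1571], [0.5868, 0.2458, 0.1621]]
```

View pics/g.png

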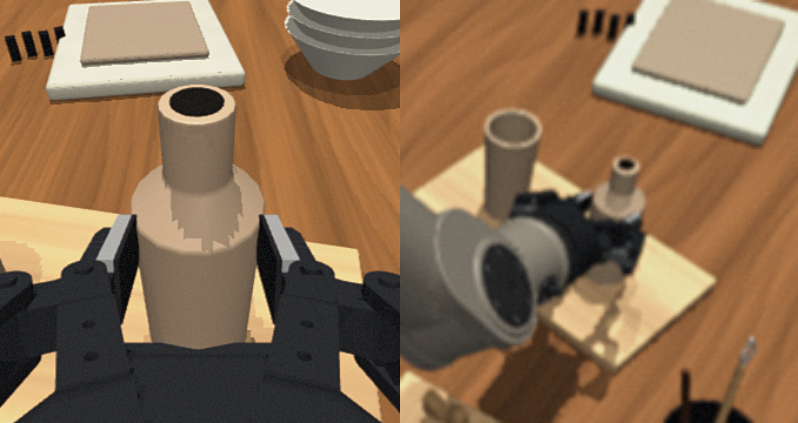

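The view shows both pads against the body just under the shoulder at (137,255) and (262,255). The bottle is upright and the width reading is probably linkage compliance. Test lift.

step_arm --pt "9 0 -4 0 0 0 40" --pt "18 0 -8 0 0 0 40" --pt "32 0 -15 0 0 0 40" --pt "54 0 -25 0 0 0 40" --pt "72 0 -34 0 0 0 40" --pt "72 0 -34 0 0 0 40" --pt "72 0 -34 0 0 0 40" --grip_force 45

```text
clock: 5.4
tcp_pos: [0.5727, 0.2544, 0.1718]
orientation: [-1.522, -1.524, -0.966]
contact_force: [-0.6, -0.5, -3.8]
grip_width: 0.0433
gripper_force: 41.6
```

```bash
cat >> h.py <<'E'
def bottle():
    """fit bottle axis in TOOL frame from wrist depth: body points near grasp"""
    f=grab('wrist');o=r.get_obs();T=R.from_rotvec(o['orientation']).as_matrix()
    q=(cloud(f).reshape(-1,3)-o['tcp_pos'])@T; return f,o,T,q
E
python3 - <<'E'
from h import *
f,o,T,q=bottle();print(o['clock'],o['tcp_pos'],o['contact_force'],o['grip_width'],o['gripper_force'])
save('g2.png',f['image'][60:460,100:540],1.0)
q=q*1000; q=q[(abs(q[:,1])<35)&(abs(q[:,2])<70)&(abs(q[:,0])<100)]
# expected bottle: axis dir in tool = T^T Zworld if upright
from scipy.optimize import least_squares
zr=np.array([0,100,115,145.]);rr=np.array([27,27,13,13.])
def res(p,Q):
    d=np.array([np.cos(p[3]),p[4],-np.sin(p[3])]);d/=np.linalg.norm(d)
    v=Q-p[:3]; t=v@d; rad=np.linalg.norm(v-np.outer(t,d),axis=1)
    a=np.stack([rad-np.interp(t,zr,rr)]); return a[0]
p=np.array([-79,0,17,np.deg2rad(25),0.]) 
# p: foot in tool frame; axis (cos25,0,-sin25)
p[:3]=np.array([0,0,-21])-87*np.array([np.cos(PH),0,-np.sin(PH)])
Q=q
for k in range(4):
    rs=abs(res(p,Q));Q=q[abs(res(p,q))<(12,8,5,4)[k]]
    p=least_squares(res,p,args=(Q,),loss='soft_l1').x
d=np.array([np.cos(p[3]),p[4],-np.sin(p[3])]);
print('foot',p[:3].round(1),'tilt',np.degrees(p[3]).round(2),'side',np.degrees(p[4]).round(2),len(Q),np.std(res(p,Q)))
print('foot world',o['tcp_pos']+T@p[:3]/1000,'axis',T@d)
E
```

```text
5.45 [0.57240564 0.25427695 0.17107791] [-0.09511746 -0.48661241 -4.103233  ] 0.04352899433505108 41.61393100395799
foot [-84.6   3.5   5.4] tilt 17.28 side -1.96 17940 0.7003302987201921
foot world [0.57575775 0.22338483 0.09214179] axis [-0.03137408  0.13518036  0.99091709]
```

View pics/g2.png

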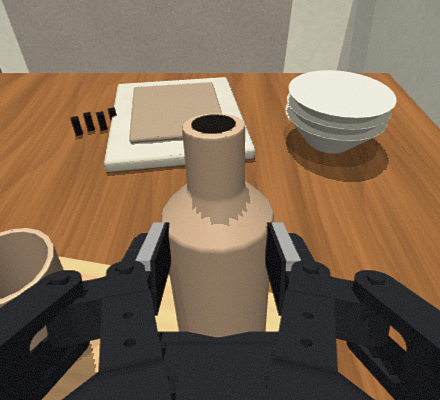

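Lifted, bottle held with its neck leaning slightly forward. I'll refit it in the tool frame with colour masking, then plan the laying pose.

```bash
cat >> h.py <<'E'
from scipy.optimize import least_squares
zr=np.array([0,100,115,145.]);rr=np.array([27,27,13,13.])
def res(p,Q):
    d=np.array([np.cos(p[3]),p[4],-np.sin(p[3])]);d/=np.linalg.norm(d)
    v=Q-p[:3]; t=v@d; rad=np.linalg.norm(v-np.outer(t,d),axis=1)
    return np.where(t<144,rad-np.interp(t,zr,rr),0)
def fitb(new=True,p0=(-84.6,0,8,.35,0)):
    f=grab('wrist') if new else load('wrist');o=r.get_obs();T=R.from_rotvec(o['orientation']).as_matrix()
    w=cloud(f);q=((w-o['tcp_pos'])@T*1000)
    im=f['image'].astype(int);m=(im[...,0]-im[...,2]>25)&(abs(q[...,1])<32)&(abs(q[...,2])<60)&(abs(q[...,0])<90)
    m=cv2.erode(m.astype(np.uint8),np.ones((5,5)))>0
    q=q[m];p=np.array(p0,float);Q=q
    for k in range(5):
        Q=q[abs(res(p,q))<(14,9,6,4,4)[k]]
        p=least_squares(res,p,args=(Q,),loss='soft_l1').x
    # mouth end check
    d=np.array([np.cos(p[3]),p[4],-np.sin(p[3])]);d/=np.linalg.norm(d)
    t=(Q-p[:3])@d
    print('foot',p[:3].round(1),'tilt',np.degrees(p[3]).round(2),'side',np.degrees(p[4]).round(2),len(Q),len(q),'rms',np.std(res(p,Q)).round(2),'t',np.percentile(t,[1,99.5]).round(1))
    print('world foot',(o['tcp_pos']+T@p[:3]/1000).round(4),'axis',(T@d).round(3))
    return p,d,T,o
def lay(p,d,y,z):
    """tool pose putting bottle foot at bed (0,y,z), axis along bed y"""
    B=bedR(YAW)
    e2=np.array([0,1,0])-d*d[1];e2/=np.linalg.norm(e2)   # in tool frame -> bed x
    M=B@np.stack([e2,d,np.cross(e2,d)],1).T
    return X0+B@np.array([0,y,z])/1000-M@p[:3]/1000,M
E
python3 - <<'E'
from h import *
p,d,T,o=fitb(False)
P,M=lay(p,d,4,60);print(P,M[:,2]);plan(P,M)
E
```

```text
foot [-84.6   3.5   5.5] tilt 17.35 side -1.94 14777 14777 rms 0.52 t [ 41.  145.1]
world foot [0.5757 0.2235 0.0921] axis [-0.031  0.134  0.991]
[ 0.56176975 -0.12167193  0.12706195] [-0.00999012 -0.04088652 -0.99911385]
shift [-199.1  -11.4 -321.9] turn [-0.0128 -1.1745  0.0322] dist 378.7 deg 67.3
```

step_arm --pt "2 0 -10 0 -0.035 0.001 40" --pt "0 -1 -29 -0.001 -0.095 0.003 40" --pt "-2 -1 -51 -0.002 -0.165 0.005 40" --pt "-10 -2 -76 -0.003 -0.25 0.007 40" --pt "-20 -3 -102 -0.004 -0.33 0.009 40" --pt "-32 -4 -130 -0.005 -0.42 0.012 40" --pt "-44 -5 -155 -0.005 -0.5 0.014 40" --pt "-50 -5 -165 -0.006 -0.54 0.015 40"

```text
clock: 6.25
tcp_pos: [0.5683, 0.0818, 0.1958]
orientation: [-1.898, -1.867, -0.567]
contact_force: [0.6, 0.2, -3.9]
grip_width: 0.0431
gripper_force: 41.4
```

Run:
```python
from h import *
p,d,T,o=fitb(); print(o['joints'].round(3),o['tcp_pos'])
P,M=lay(p,d,4,60);P[2]+=.05;print(P);plan(P,M)
```

```text
foot [-82.8   3.5  11.9] tilt 21.01 side -2.15 14361 14361 rms 0.51 t [ 34.2 145.2]
world foot [0.5705 0.0196 0.1399] axis [-0.022  0.576  0.817]
[ 0.45   0.431 -0.453  1.822 -0.486  1.006  0.297] [0.56840153 0.08183498 0.19596294]
[ 0.56208255 -0.12280282  0.17821545]
shift [-180.    -3.6  -99.1] turn [-0.0057 -0.6949  0.0204] dist 205.5 deg 39.8
```

step_arm --pt "-5 0 -5 0 -0.03 0 40" --pt "-25 0 -16 -0.001 -0.11 0.003 40" --pt "-50 -1 -30 -0.002 -0.2 0.006 40" --pt "-80 -2 -46 -0.003 -0.32 0.01 40" --pt "-110 -2 -62 -0.004 -0.44 0.013 40" --pt "-140 -3 -78 -0.005 -0.55 0.016 40" --pt "-165 -3 -92 -0.006 -0.64 0.019 40" --pt "-180 -4 -99 -0.006 -0.695 0.02 40" --grip_force 80

```text
clock: 7.1
tcp_pos: [0.5618, -0.1205, 0.1772]
orientation: [2.207, 2.141, -0.124]
contact_force: [0.3, -0.1, 0.1]
grip_width: 0.0405
gripper_force: 0.0
```

step_arm --pt "0 0 0 0 0 0 40" --pt "0 0 0 0 0 0 40"

```text
clock: 7.3
tcp_pos: [0.5617, -0.1191, 0.177]
orientation: [2.21, 2.143, -0.12]
contact_force: [-0.0, 0.2, -0.3]
grip_width: 0.0398
gripper_force: 0.0
```

Run:
```python
from h import *
p,d,T,o=fitb(); print(o['joints'].round(3),o['tcp_pos'])
P,M=lay(p,d,4,40);print(P);plan(P,M)
P,M=lay(p,d,4,8);print(P);plan(P,M)
```

```text
foot [-84.6   0.    8. ] tilt 20.05 side 0.0 87 5482 rms 0.0 t [144.  149.9]
world foot [ 0.5591 -0.2043  0.1775] axis [0.033 0.968 0.249]
[ 0.198  0.343 -0.199  1.819  0.195  1.006 -0.127] [ 0.56180631 -0.11937247  0.17718124]
[ 0.56246454 -0.11631357  0.10618911]
shift [10.   1.3 70.3] turn [-0.0132  0.0098 -0.0334] dist 71.1 deg 2.1
[ 0.56243969 -0.1080314   0.07527948]
shift [ 21.3   1.3 100.3] turn [-0.0132  0.0098 -0.0334] dist 102.5 deg 2.1
```

The grip is empty (force 0), so the bottle slipped out. Looking.

Run:
```python
from h import *
s=grab('scene');t=grab('top');f=load('wrist')
save('lost.png',np.vstack([np.hstack([cv2.resize(s['image'],(400,300)),cv2.resize(t['image'],(400,300))]),np.hstack([cv2.resize(f['image'],(400,300)),cv2.resize(s['image'][210:360,230:430],(400,300))])]))
```

View pics/lost.png

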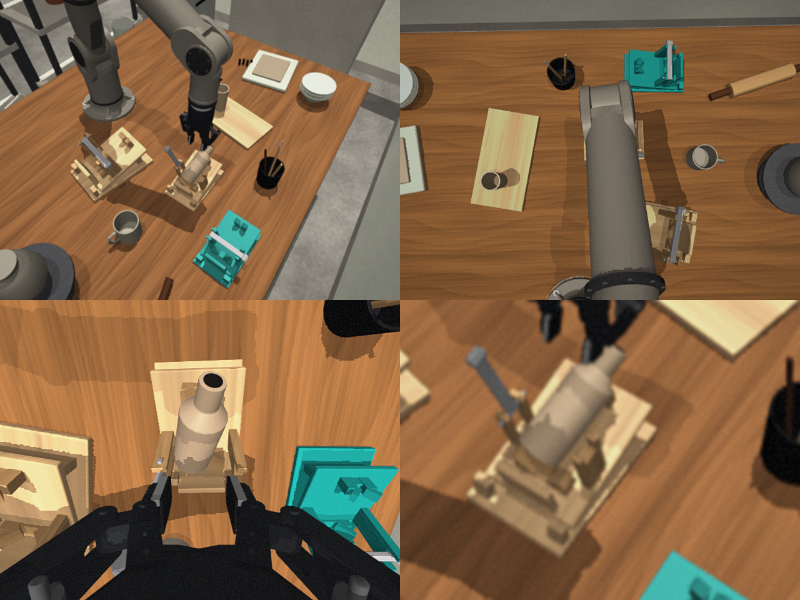

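The bottle fell into the cradle and lies there slightly skew, neck to the +y side: mouth at (210,382), body at (197,440) in the wrist view. Fitting its pose in the bed frame.

```bash
cat >> h.py <<'E'
def fitbed(f,p0=(0,10,10,0.,0.)):
    """bottle in bed frame: foot xyz mm, axis (p3,1,p4)"""
    q=((cloud(f)-X0)@bedR(YAW)*1000)
    im=f['image'].astype(int)
    def rs(p,Q):
        d=np.array([p[3],1,p[4]]);d/=np.linalg.norm(d);v=Q-p[:3];t=v@d
        rad=np.linalg.norm(v-np.outer(t,d),axis=1)
        side=rad-np.interp(t,zr,rr)
        return np.where((t<0)|(t>145),np.hypot(np.maximum(side,0),np.where(t<0,-t,t-145)),side)
    Q0=q.reshape(-1,3);Q0=Q0[(abs(Q0[:,0])<45)&(Q0[:,1]>-40)&(Q0[:,1]<215)&(Q0[:,2]>-18)&(Q0[:,2]<100)]
    best=None
    for a in (-.15,0,.15):
      for b in(-.1,.1,.3):
        for y in(0,15,30):
          p=np.array([p0[0],y,p0[2],a,b])
          for k in range(5):
            w=abs(rs(p,Q0));Q=Q0[w<(25,14,8,5,3.5)[k]]
            if len(Q)<200:break
            p=least_squares(rs,p,args=(Q[::3],),loss='soft_l1').x
          n=(abs(rs(p,Q0))<2).sum()
          if best is None or n>best[0]: best=(n,p)
    n,p=best;d=np.array([p[3],1,p[4]]);d/=np.linalg.norm(d)
    print('inl',n,len(Q0),'foot',p[:3].round(1),'mouth',(p[:3]+145*d).round(1));return p,d
E
python3 - <<'E'
from h import *
f=grab('wrist');print(r.get_obs()['clock']);fitbed(f)
E
```

```text
7.5
inl 9641 14162 foot [-13.2  34.5 -16.4] mouth [ 14.2 165.3  39.8]
```

The fit puts the foot at bed (-13, 34, -16) and the mouth at (14, 165, 40). The foot has dropped just past the body rest and the body leans on the neck rest. Likely cause of the slip: the contact sat too near the fingertips, so the pads splayed. I'll regrasp with the fingers about 8 mm deeper.

```bash
cat >> h.py <<'E'
def pose_for(foot,axis,t=88,deep=28,phi=22):
    """tool pose (world) holding a bottle whose foot/axis are given in bed frame (mm)"""
    B=bedR(YAW);ph=np.deg2rad(phi);d=np.array([np.cos(ph),0,-np.sin(ph)])
    a=np.array(axis,float);a/=np.linalg.norm(a);ex=np.array([1,0,0])-a*a[0];ex/=np.linalg.norm(ex)
    M=B@np.stack([ex,a,np.cross(ex,a)],1)@np.stack([[0,1,0],d,np.cross([0,1,0],d)],1).T
    p=-t*d-np.array([0,0,deep])
    return X0+B@np.array(foot)/1000-M@p/1000,M
E
python3 - <<'E'
from h import *
P,M=pose_for((-13.2,34.5,-16.4),(.1890,.902,.388));print(P,M[:,2])
plan(P-.09*M[:,2],M)
E
```

```text
[ 0.56381033 -0.08139297  0.08585534] [-0.07166162  0.28533863 -0.95574394]
shift [13.9  8.   4.2] turn [0.098  0.381  0.1242] dist 16.6 deg 23.6
```

step_arm --pt "0 0 -10 0 0 0 60" --pt "3 2 -12 0.02 0.08 0.02 75" --pt "6 4 -10 0.04 0.18 0.05 85" --pt "9 6 -8 0.06 0.28 0.09 85" --pt "14 8 -4 0.098 0.381 0.124 85" --pt "14 8 -4 0.098 0.381 0.124 85" --pt "14 8 -4 0.098 0.381 0.124 85" --grip_force 40

```text
clock: 8.2
tcp_pos: [0.5703, -0.1068, 0.1801]
orientation: [-2.188, -1.858, -0.189]
contact_force: [-0.3, 0.3, 0.5]
grip_width: 0.0846
gripper_force: 0.0
```

Run:
```python
from h import *
o=r.get_obs();print(o['clock'],o['joints'].round(3),o['grip_width'])
f=grab('wrist');p,d=fitbed(f);print(d)
P,M=pose_for(p[:3],d);print(P,M[:,2]);plan(P,M)
```

```text
8.2 [ 0.418  0.451 -0.243  1.687 -0.178  1.149  0.113] 0.08460870529452376
inl 9724 13999 foot [-13.8  34.9 -16.7] mouth [ 14.4 165.3  40.1]
[0.19428549 0.89916635 0.39211353]
[ 0.56362426 -0.08109149  0.08596894] [-0.07365217  0.29040336 -0.95406564]
shift [-3.2  0.7 97.9] turn [0.0037 0.0074 0.0071] dist 97.9 deg 0.6
```

step_arm --pt "-1 0 30 0.002 0.004 0.004 85" --pt "-2 0 55 0.004 0.007 0.007 85" --pt "-3 1 75 0.004 0.007 0.007 85" --pt "-3 1 90 0.004 0.007 0.007 85" --pt "-3 1 98 0.004 0.007 0.007 85" --pt "-3 1 98 0.004 0.007 0.007 75" --pt "-3 1 98 0.004 0.007 0.007 66" --pt "-3 1 98 0.004 0.007 0.007 60" --grip_force 40

```text
clock: 9.05
tcp_pos: [0.5646, -0.0818, 0.0864]
orientation: [-2.188, -1.846, -0.193]
contact_force: [-0.8, -0.5, -0.0]
grip_width: 0.06
gripper_force: 0.0
```

step_arm --pt "0 0 0 0 0 0 57" --pt "0 0 0 0 0 0 54" --pt "0 0 0 0 0 0 50" --pt "0 0 0 0 0 0 46" --pt "0 0 0 0 0 0 46" --pt "0 0 0 0 0 0 46" --grip_force 40

```text
clock: 9.65
tcp_pos: [0.5636, -0.0817, 0.0863]
orientation: [-2.187, -1.843, -0.192]
contact_force: [-1.9, 0.4, 7.2]
grip_width: 0.0493
gripper_force: 39.7
```

Run:
```python
from h import *
o=r.get_obs();print(o['grip_width'],o['gripper_force'],o['contact_force'])
fitb(p0=(-81,0,5,.38,0))
```

```text
0.04928482107906602 39.666397969122045 [-1.93842853  0.36561171  7.21594968]
foot [-81.    0.5   5.4] tilt 21.65 side -0.22 16071 17672 rms 0.53 t [ 36.6 145.2]
world foot [ 0.5492 -0.1568  0.0588] axis [0.191 0.771 0.608]
```

Run:
```python
from h import *
o=r.get_obs();T=R.from_rotvec(o['orientation']).as_matrix();print('bedz in tool',(T.T@bedR(YAW)[:,2]*45).round(1))
```

```text
bedz in tool [  1.   -3.5 -44.8]
```

step_arm --pt "0 0 -3 0 0 0 46" --pt "0 -1 -8 0 0 0 46" --pt "0 -1 -15 0 0 0 46" --pt "0 -2 -24 0 0 0 46" --pt "1 -3 -34 0 0 0 46" --pt "1 -3 -42 0 0 0 46" --pt "1 -3 -45 0 0 0 46" --pt "1 -3 -45 0 0 0 46" --grip_force 45

```text
clock: 10.5
tcp_pos: [0.5648, -0.0937, 0.1296]
orientation: [-2.188, -1.844, -0.193]
contact_force: [-0.1, 0.1, -3.9]
grip_width: 0.0484
gripper_force: 45.7
```

Run:
```python
from h import *
o=r.get_obs();print(o['clock'],o['grip_width'],o['gripper_force'],o['contact_force'])
p,d,T,o=fitb(p0=(-81,0,5,.38,0))
B=bedR(YAW);print('bed foot',((o['tcp_pos']+T@p[:3]/1000-X0)@B*1000).round(1),'axis',((T@d)@B).round(3))
P,M=lay(p,d,6,25);plan(P,M)
```

```text
10.5 0.0484433273732732 45.69858149421634 [-0.11624267  0.07079125 -3.88851176]
foot [-78.5   1.    9.8] tilt 24.96 side -0.25 14280 14306 rms 0.54 t [ 31.1 145.2]
world foot [ 0.5505 -0.1648  0.0979] axis [0.19  0.734 0.652]
bed foot [-12.1  37.2  23.1] axis [0.192 0.877 0.44 ]
shift [-33.5   6.   32.8] turn [-0.1141 -0.4622 -0.1587] dist 47.3 deg 28.8
```

step_arm --pt "-3 1 2 -0.01 -0.04 -0.014 46" --pt "-8 1 7 -0.027 -0.11 -0.038 46" --pt "-13 2 12 -0.045 -0.18 -0.062 46" --pt "-18 3 17 -0.063 -0.25 -0.087 46" --pt "-23 4 22 -0.08 -0.32 -0.11 46" --pt "-28 5 27 -0.097 -0.39 -0.135 46" --pt "-33 6 32 -0.112 -0.45 -0.156 46" --pt "-33 6 33 -0.114 -0.462 -0.159 46" --grip_force 55

```text
clock: 11.35
tcp_pos: [0.5605, -0.1134, 0.0863]
orientation: [2.129, 2.136, -0.19]
contact_force: [0.1, 0.7, -4.3]
grip_width: 0.0483
gripper_force: 55.6
```

```bash
cat > st.py <<'E'
from h import *
import sys
o=r.get_obs();print(o['clock'],o['grip_width'],o['gripper_force'],o['contact_force'])
p,d,T,o=fitb(p0=(-78,0,8,.42,0))
B=bedR(YAW);f=(o['tcp_pos']+T@p[:3]/1000-X0)@B*1000;a=(T@d)@B;print('bed foot',f.round(1),'mouth',(f+145*a).round(1))
P,M=lay(p,d,float(sys.argv[1]),float(sys.argv[2]));plan(P,M)
E
python3 st.py 4 8
```

```text
11.35 0.0483344935853171 55.59186017023421 [ 0.11006119  0.67979329 -4.33428689]
foot [-77.9  -0.   11.8] tilt 25.34 side -0.16 15149 22815 rms 0.6 t [ 31.6 145.4]
world foot [ 0.561  -0.1923  0.0884] axis [-0.004  0.964  0.266]
bed foot [-1.7  8.2 21. ] mouth [ -1.8 153.2  22.1]
shift [ 1.7  1.9 14.1] turn [-0.0029 -0.0076  0.0022] dist 14.4 deg 0.5
```

step_arm --pt "0.5 0.5 3 0 -0.002 0 46" --pt "1 1 7 -0.001 -0.004 0.001 46" --pt "1.5 1.5 10 -0.002 -0.007 0.002 46" --pt "1.7 1.9 13 -0.003 -0.008 0.002 46" --pt "1.7 1.9 14 -0.003 -0.008 0.002 46" --pt "1.7 1.9 14 -0.003 -0.008 0.002 46"

```text
clock: 12.0
tcp_pos: [0.5636, -0.1168, 0.0733]
orientation: [2.129, 2.123, -0.192]
contact_force: [0.4, 0.5, -3.7]
grip_width: 0.048
gripper_force: 55.7
```

```bash
python3 st.py 4 1
```

```text
12.0 0.04803062570012989 55.67308567464352 [ 0.35877568  0.54021767 -3.74875763]
foot [-77.8   0.5  12. ] tilt 25.52 side -0.32 17349 24842 rms 0.51 t [ 20.4 151.2]
world foot [ 0.564  -0.1954  0.0757] axis [-0.003  0.965  0.261]
bed foot [1.3 1.9 9.5] mouth [  1.2 146.9   9.9]
shift [ 5.6 -1.4  7. ] turn [ 0.0031 -0.0021 -0.0009] dist 9.0 deg 0.2
```

step_arm --pt "2 -1 1 0 0 0 46" --pt "3 -1 3 0 0 0 46" --pt "4 -1 4 0 0 0 46" --pt "4.5 -1 5 0 0 0 46" --pt "4.5 -1 5 0 0 0 46" --pt "4.5 -1 5 0 0 0 46"

```text
clock: 12.65
tcp_pos: [0.5628, -0.113, 0.0678]
orientation: [2.128, 2.123, -0.192]
contact_force: [-0.2, 0.4, -3.8]
grip_width: 0.0481
gripper_force: 55.7
```

```bash
python3 st.py 4 0
```

```text
12.65 0.048060021447508885 55.694725178182125 [-0.17814971  0.41210751 -3.80868638]
foot [-77.8   0.6  11.9] tilt 25.53 side -0.33 17148 25458 rms 0.63 t [ 24.  149.1]
world foot [ 0.5632 -0.1917  0.0702] axis [-0.004  0.965  0.261]
bed foot [0.5 4.1 3.3] mouth [  0.3 149.1   3.6]
shift [ 1.3 -0.5  3.1] turn [ 0.0034 -0.0021 -0.0003] dist 3.5 deg 0.2
```

step_arm --pt "0.4 -0.5 1 0 0 0 46" --pt "0.8 -0.5 2 0 0 0 46" --pt "1.2 -0.5 3 0 0 0 46" --pt "1.2 -0.5 3 0 0 0 46"

```text
clock: 13.1
tcp_pos: [0.5621, -0.1123, 0.0644]
orientation: [2.128, 2.123, -0.192]
contact_force: [-0.5, 0.2, -3.5]
grip_width: 0.0476
gripper_force: 55.7
```

step_arm --pt "0.2 0 0.5 0 0 0 46" --pt "0.4 0 1 0 0 0 46" --pt "0.6 0 1.4 0 0 0 46" --pt "0.6 0 1.4 0 0 0 46"

```text
clock: 13.5
tcp_pos: [0.5624, -0.1123, 0.0639]
orientation: [2.128, 2.122, -0.192]
contact_force: [-3.0, -0.2, 5.5]
grip_width: 0.0483
gripper_force: 57.7
```

```bash
python3 st.py 4 0
```

```text
13.5 0.04834009803162727 57.7234673494695 [-3.04793848 -0.24850187  5.48127453]
foot [-77.9   0.5  11.4] tilt 25.33 side -0.27 17693 25947 rms 0.66 t [ 27.9 149.5]
world foot [ 0.5627 -0.191   0.0667] axis [-0.003  0.966  0.257]
bed foot [ 0.   3.9 -0.3] mouth [  0.  148.9  -0.5]
shift [-0.  -0.1 -0.4] turn [ 0.0033  0.0017 -0.0017] dist 0.4 deg 0.2
```

Seated on the axis with contact force about 9 N. Easing off and opening slowly.

step_arm --pt "-0.1 0 -0.3 0 0 0 50" --pt "-0.1 0 -0.3 0 0 0 53" --pt "-0.1 0 -0.3 0 0 0 56" --pt "-0.1 0 -0.3 0 0 0 60" --pt "-0.1 0 -0.3 0 0 0 64" --pt "-0.1 0 -0.3 0 0 0 66" --pt "-0.1 0 -0.3 0 0 0 66" --grip_force 20

```text
clock: 14.25
tcp_pos: [0.5623, -0.1121, 0.0635]
orientation: [2.128, 2.123, -0.192]
contact_force: [-0.3, -0.0, -0.5]
grip_width: 0.0657
gripper_force: 0.0
```

```bash
python3 st.py 4 0
python3 - <<'E'
from h import *
o=r.get_obs();T=R.from_rotvec(o['orientation']).as_matrix();print(T.T@np.array([0,0,1]),T[:,2])
E
```

```text
14.25 0.06566164895542882 0.0 [-0.32608584 -0.03589046 -0.49907162]
foot [-78.1   0.4  11.1] tilt 25.39 side -0.13 17540 25923 rms 0.64 t [ 24.3 149.2]
world foot [ 0.5624 -0.1909  0.0667] axis [-0.001  0.966  0.259]
bed foot [-0.2  4.  -0.4] mouth [ 1.00e-01  1.49e+02 -4.00e-01]
shift [-0.2 -0.  -0.4] turn [ 0.0019  0.0001 -0.0034] dist 0.4 deg 0.2
[-0.18049732  0.00187545 -0.98357369] [ 0.00144124 -0.18050131 -0.98357369]
```

step_arm --pt "0 0 -8 0 0 0 66" --pt "0 0 -22 0 0 0 66" --pt "0 0 -45 0 0 0 66" --pt "0 0 -75 0 0 0 66" --pt "0 0 -115 0 0 0 50" --pt "0 0 -160 0 0 0 30" --pt "0 0 -200 0 0 0 10" --pt "0 0 -200 0 0 0 0"

```text
clock: 15.1
tcp_pos: [0.5656, -0.0741, 0.2679]
orientation: [2.122, 2.119, -0.177]
contact_force: [-0.1, 0.6, 0.6]
grip_width: 0.0075
gripper_force: 0.0
```

Run:
```python
from h import *
o=r.get_obs();print(o['clock'],o['joints'].round(3),o['tcp_pos'],o['contact_force'])
f=grab('wrist');fitbed(f,(0,0,0,0,0))
q=((cloud(f)-X0)@bedR(YAW)*1000).reshape(-1,3);k=q[(q[:,2]>60)&(q[:,2]<165)&(q[:,1]>20)&(q[:,1]<75)&(q[:,0]>-110)&(q[:,0]<-20)]
print(len(k),np.percentile(k,[1,50,99],axis=0).round(1).tolist(),np.median(np.arctan2(k[:,2]-34,k[:,0]+48)))
B=bedR(YAW)
# closing tool: fingers pointing down vertical, tool x = +Y(bed-ish), y=+X
M=axes((0,0,-1),B[:,0])
for b in((-95,50,170),(-95,50,125),(-40,50,140)):
    print(b,(X0+B@np.array(b)/1000).round(4));plan(X0+B@np.array(b)/1000,M)
```

```text
15.1 [ 0.018  0.24  -0.134  1.749  0.231  1.17  -0.206] [ 0.56563018 -0.07408976  0.26788024] [-0.11383161  0.57083042  0.60691172]
inl 5002 6597 foot [-0.4  3.7 -0.7] mouth [-2.000e-01  1.487e+02 -1.000e-01]
738 [[-64.1, 44.7, 61.3], [-56.3, 56.6, 97.6], [-48.7, 58.2, 127.9]] 1.691246052233144
(-95, 50, 170) [ 0.4677 -0.1908  0.2431]
shift [-110.4  -96.4   41.1] turn [ 0.0092  0.1808 -0.0048] dist 152.2 deg 10.4
(-95, 50, 125) [ 0.4677 -0.1791  0.1997]
shift [-91.1 -96.9  81.7] turn [ 0.0092  0.1808 -0.0048] dist 156.1 deg 10.4
(-40, 50, 140) [ 0.5227 -0.1829  0.2142]
shift [-97.3 -41.7  68.7] turn [ 0.0092  0.1808 -0.0048] dist 126.2 deg 10.4
```

The bottle lies within 1 mm of the axis with its foot at y=3.7. The keeper is at about 1.69 rad. I'll plan the keeper push with closed fingers square to the bed.

```bash
cat > k.py <<'E'
from h import *
import sys
o=r.get_obs();B=bedR(YAW);M=axes(-B[:,2],B[:,0])
print(o['clock'],'bed tcp',((o['tcp_pos']-X0)@B*1000).round(1),o['contact_force'])
for a in sys.argv[1:]:
    plan(X0+B@np.array(eval(a))/1000,M,o)
E
python3 k.py 0,50,190 -105,50,190 -105,50,119
```

```text
15.15 bed tcp [  1.7 167.2 160.8] [-0.02988016 -0.54456851 -0.61728672]
shift [-118.5   -1.2   23.8] turn [ 0.0099  0.4426 -0.0036] dist 120.8 deg 25.4
shift [-119.  -106.2   22.9] turn [ 0.0099  0.4426 -0.0036] dist 161.2 deg 25.4
shift [ -88.6 -106.9   87.1] turn [ 0.0099  0.4426 -0.0036] dist 163.9 deg 25.4
```

step_arm --pt "-30 0 -10 0.002 0.1 -0.001 0" --pt "-60 0 -5 0.005 0.22 -0.002 0" --pt "-90 -1 10 0.008 0.34 -0.003 0" --pt "-118 -1 24 0.01 0.443 -0.004 0" --pt "-118 -35 24 0.01 0.443 -0.004 0" --pt "-119 -70 24 0.01 0.443 -0.004 0" --pt "-119 -106 23 0.01 0.443 -0.004 0" --pt "-119 -106 23 0.01 0.443 -0.004 0"

```text
clock: 15.95
tcp_pos: [0.4508, -0.198, 0.2581]
orientation: [-2.08, -2.073, -0.262]
contact_force: [-0.8, -0.1, 0.3]
grip_width: -0.0001
gripper_force: 0.0
```

```bash
python3 k.py -105,50,115; python3 -c "
from h import *
print(r.get_obs()['joints'].round(3))"
```

```text
15.95 bed tcp [-111.9   47.   186.3] [-0.75101324 -0.14048988  0.33650733]
shift [ 3.1  7.6 71.2] turn [-0.0102 -0.0003 -0.0081] dist 71.7 deg 0.7
[ 0.506  0.214 -0.061  1.82  -0.231  1.241  0.531]
```

step_arm --pt "1 2 25 -0.005 0 -0.004 0" --pt "2 5 50 -0.01 0 -0.008 0" --pt "3 7 71 -0.01 0 -0.008 0" --pt "3 7 71 -0.01 0 -0.008 0"

```text
clock: 16.35
tcp_pos: [0.4604, -0.1736, 0.1884]
orientation: [-2.07, -2.089, -0.274]
contact_force: [-0.2, 0.0, 0.1]
grip_width: 0.0001
gripper_force: 0.0
```

```bash
python3 k.py -77,50,119 -52,50,119.4 -28,50,112 -6,50,98 10.6,50,78.7 19.3,50,59 22,50,46.6 23,50,38
```

```text
16.35 bed tcp [-102.2   52.5  112.7] [-0.22459509  0.02653991  0.06008141]
shift [-2.6 25.2 -6.4] turn [-0.0028 -0.0027  0.0057] dist 26.1 deg 0.4
shift [-2.7 50.2 -6.9] turn [-0.0028 -0.0027  0.0057] dist 50.7 deg 0.4
shift [-2.9 74.2  0.5] turn [-0.0028 -0.0027  0.0057] dist 74.2 deg 0.4
shift [-3.1 96.2 14.4] turn [-0.0028 -0.0027  0.0057] dist 97.3 deg 0.4
shift [ -3.2 112.9  33.6] turn [-0.0028 -0.0027  0.0057] dist 117.8 deg 0.4
shift [ -3.3 121.6  53.3] turn [-0.0028 -0.0027  0.0057] dist 132.8 deg 0.4
shift [ -3.4 124.4  65.7] turn [-0.0028 -0.0027  0.0057] dist 140.7 deg 0.4
shift [ -3.4 125.4  74.3] turn [-0.0028 -0.0027  0.0057] dist 145.8 deg 0.4
```

Pushing the bar over the first part of its arc, at a slow pace.

step_arm --pt "-2 13 -3 0 0 0 0" --pt "-2.5 25 -6 0 0 0 0" --pt "-2.5 38 -7 0 0 0.005 0" --pt "-2.5 50 -7 0 0 0.005 0" --pt "-3 62 -3 0 0 0.005 0" --pt "-3 74 1 0 0 0.005 0" --pt "-3 85 7 0 0 0.005 0" --pt "-3 96 14 0 0 0.005 0"

```text
clock: 17.15
tcp_pos: [0.559, -0.174, 0.1763]
orientation: [-2.08, -2.086, -0.276]
contact_force: [-0.1, 0.1, -0.0]
grip_width: -0.0004
gripper_force: 0.0
```

```bash
python3 k.py 10.6,50,78.7 19.3,50,59 22,50,46.6 23,50,38
python3 - <<'E'
from h import *
f=grab('wrist');q=((cloud(f)-X0)@bedR(YAW)*1000)
im=f['image'].astype(int);m=(abs(im[...,0]-im[...,2])<25)&(im.sum(-1)>150)
k=q[m&(q[...,2]>36)&(q[...,2]<170)&(abs(q[...,1]-50)<12)&(q[...,0]>-80)&(q[...,0]<110)]
print(len(k))
if len(k)>10:print(np.percentile(k,[1,50,99],axis=0).round(1).tolist())
s=grab('scene');save('k.png',s['image'][180:360,210:450],3)
E
```

```text
17.15 bed tcp [ -3.7  48.7 101.2] [-0.10448818  0.13794436 -0.00192291]
shift [ 1.3 14.2 22.5] turn [0.0022 0.0001 0.0001] dist 26.6 deg 0.1
shift [ 1.3 22.9 42.2] turn [0.0022 0.0001 0.0001] dist 48.0 deg 0.1
shift [ 1.3 25.6 54.6] turn [0.0022 0.0001 0.0001] dist 60.3 deg 0.1
shift [ 1.3 26.5 63.2] turn [0.0022 0.0001 0.0001] dist 68.6 deg 0.1
5145
[[-69.9, 41.8, 38.8], [-57.8, 55.1, 142.5], [3.0, 59.4, 168.7]]
```

View pics/k.png

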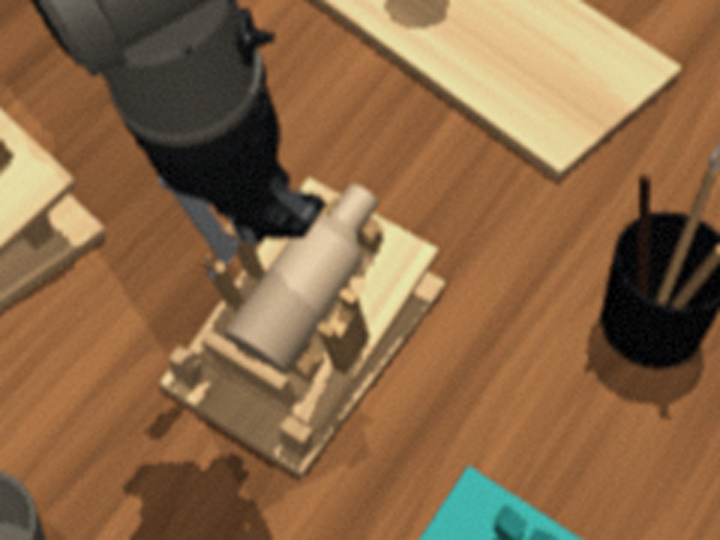

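The picture shows the bar still visible at (200,220), left of the gripper, so it may not have moved. I'll measure it from the scene depth.

Run:
```python
from h import *
for n in('scene','wrist','top'):
    f=load(n) if n!='top' else grab('top')
    q=((cloud(f)-X0)@bedR(YAW)*1000)
    u=(abs(q[...,1]-50)<14)&(q[...,2]>46)&(q[...,2]<165)&(abs(q[...,0])<130)
    print(n,u.sum())
    for z in range(50,165,10):
        m=u&(abs(q[...,2]-z)<5)
        if m.sum()>3:
            k=q[m];c=f['image'][m];print(z,m.sum(),'x',np.percentile(k[:,0],[2,25,50,75,98]).round(0),'y',np.percentile(k[:,1],[2,98]).round(0),c.mean(0).round(0))
```

```text
scene 230
50 34 x [-52. -47. -46.  46.  53.] y [37. 63.] [128. 111.  89.]
60 19 x [-52. -49. -48. -48. -47.] y [42. 55.] [86. 83. 80.]
70 18 x [-57. -51. -50. -49. -49.] y [42. 55.] [87. 81. 78.]
80 23 x [-57. -52. -52. -51. -49.] y [43. 55.] [84. 81. 80.]
90 20 x [-58. -54. -53. -53. -51.] y [42. 56.] [87. 83. 80.]
100 22 x [-61. -56. -55. -54. -52.] y [43. 54.] [85. 82. 82.]
110 14 x [-60. -56. -56. -56. -55.] y [42. 54.] [82. 81. 80.]
120 15 x [-64. -59. -58. -57. -55.] y [42. 49.] [82. 79. 77.]
130 7 x [-63. -61. -59. -58.  -4.] y [38. 44.] [80. 74. 68.]
140 24 x [-69. -21.  -0.   5.  10.] y [37. 42.] [84. 72. 60.]
150 22 x [-67.  -6.   2.   4.  11.] y [37. 41.] [65. 61. 55.]
160 12 x [-9. -4. -1.  5. 11.] y [37. 41.] [57. 51. 45.]
wrist 6078
50 284 x [-53. -47.  44.  48.  53.] y [36. 64.] [167. 138. 103.]
60 151 x [-55. -49. -48. -48. -47.] y [44. 57.] [97. 95. 95.]
70 161 x [-57. -51. -50. -50. -49.] y [44. 57.] [99. 96. 97.]
80 195 x [-58. -53. -52. -51. -50.] y [44. 57.] [99. 96. 97.]
90 222 x [-60. -54. -53. -53. -52.] y [44. 57.] [99. 96. 97.]
100 258 x [-61. -56. -55. -54.
[... 473 characters left out ...]
.] [139. 113.  82.]
60 15 x [-55. -53. -50. -48. -48.] y [47. 59.] [86. 83. 82.]
70 6 x [-56. -54. -53. -51. -50.] y [58. 58.] [97. 97. 96.]
80 17 x [-59. -57. -53. -51. -51.] y [47. 59.] [85. 82. 81.]
90 8 x [-59. -57. -56. -54. -52.] y [54. 59.] [93. 92. 92.]
100 12 x [-62. -59. -56. -55. -55.] y [51. 59.] [95. 91. 86.]
110 15 x [-63. -61. -59. -56. -55.] y [47. 59.] [97. 94. 90.]
120 8 x [-65. -63. -61. -59. -58.] y [57. 58.] [104. 100.  95.]
130 9 x [-66. -64. -62. -60. -58.] y [56. 59.] [98. 94. 90.]
140 44 x [-72. -62. -14.  -4.   8.] y [46. 62.] [91. 84. 74.]
150 129 x [-72. -67. -62. -15.   8.] y [43. 62.] [103. 101.  96.]
160 32 x [-17. -10.  -7.  -0.   8.] y [55. 62.] [62. 60. 58.]
```

No finger points appear below z≈132 although the TCP reads 101, so the real fingertips end well short of the reported TCP. That also explains the first slip. I'll measure the offset.

Run:
```python
from h import *
o=r.get_obs();T=R.from_rotvec(o['orientation']).as_matrix()
for n in('scene','wrist','top'):
    f=load(n);q=((cloud(f)-o['tcp_pos'])@T*1000)
    m=(abs(q[...,0])<25)&(abs(q[...,1])<35)&(q[...,2]>-60)&(q[...,2]<15)
    k=q[m]
    for z in range(-60,15,5):
        s=k[(k[:,2]>=z)&(k[:,2]<z+5)]
        if len(s)>2: print(n,z,len(s),'x',np.percentile(s[:,0],[2,98]).round(0),'y',np.percentile(s[:,1],[2,98]).round(0))
```

```text
scene -60 8 x [-12.  -8.] y [-4. 13.]
scene -55 9 x [-12.  -8.] y [-0. 15.]
scene -50 10 x [-12.  -7.] y [-4. 16.]
scene -45 8 x [-12.  -7.] y [-0. 14.]
scene -40 9 x [-12.  -7.] y [-4. 13.]
wrist -60 411 x [ 5. 10.] y [-12.  14.]
wrist -55 347 x [ 5. 10.] y [-12.  14.]
wrist -50 345 x [ 5. 10.] y [-12.  14.]
wrist -45 276 x [ 5. 10.] y [-11.  13.]
wrist -40 129 x [ 5. 10.] y [-9. 12.]
wrist -35 3 x [9. 9.] y [0. 2.]
top -60 20 x [ 8. 13.] y [-12.  13.]
top -55 14 x [ 7. 13.] y [-10.  14.]
top -50 19 x [ 4. 13.] y [-12.  13.]
top -45 27 x [-3. 13.] y [-12.  13.]
top -40 5 x [ 7. 12.] y [-4. 12.]
```

Run:
```python
from h import *
o=r.get_obs();T=R.from_rotvec(o['orientation']).as_matrix()
f=load('wrist');Mw=cv2.Rodrigues(f['rvec'])[0];print('cam in tool',(T.T@(-Mw.T@f['tvec'].ravel()-o['tcp_pos'])*1000).round(1))
s=load('scene')
for dz in(0,-10,-20,-30,-36,-45,-60):
    for n,f in(('scene',s),('wrist',load('wrist'))):
        w=o['tcp_pos']+T[:,2]*dz/1000
        uv=cv2.projectPoints(w.reshape(1,3),f['rvec'],f['tvec'],f['mtx'],None)[0].ravel()
        c=cv2.Rodrigues(f['rvec'])[0]@w+f['tvec'].ravel();u,v=np.round(uv).astype(int)
        print(dz,n,uv.round(1),'z',c[2].round(3),'depth',f['depth'][v,u].round(3),f['image'][v,u],'k.png',((uv-[210,180])*3).round() if n=='scene' else '')
```

```text
cam in tool [  67.6    1.1 -175.1]
0 scene [296.7 261.9] z 0.942 depth 1.096 [227 208 151] k.png [260. 246.]
0 wrist [315.6 271.1] z 0.187 depth 0.267 [216 183 150] k.png 
-10 scene [295.8 259.9] z 0.933 depth 0.901 [72 61 43] k.png [257. 240.]
-10 wrist [315.5 277.9] z 0.177 depth 0.269 [217 183 147] k.png 
-20 scene [294.9 258. ] z 0.924 depth 0.89 [20 24 23] k.png [255. 234.]
-20 wrist [315.4 285.6] z 0.168 depth 0.143 [21 17 23] k.png 
-30 scene [294.  255.9] z 0.915 depth 0.884 [20 17 18] k.png [252. 228.]
-30 wrist [315.3 294.2] z 0.158 depth 0.135 [15 18 18] k.png 
-36 scene [293.5 254.7] z 0.91 depth 0.861 [15 16 17] k.png [250. 224.]
-36 wrist [315.2 299.8] z 0.152 depth 0.131 [26 27 29] k.png 
-45 scene [292.6 252.9] z 0.902 depth 0.856 [15 18 18] k.png [248. 219.]
-45 wrist [315.1 309.2] z 0.144 depth 0.122 [28 20 23] k.png 
-60 scene [291.2 249.7] z 0.888 depth 0.837 [10 12 12] k.png [244. 209.]
-60 wrist [314.8 327.6] z 0.129 depth 0.118 [43 45 45] k.png
```

Both cameras agree that the real fingertips sit about 36 mm short of the reported TCP. This matches both grip widths: chords of 45 and 51 mm. I'll back over the bar and repeat the sweep 36 mm lower.

step_arm --pt "1 0 -20 0 0 0 0" --pt "1 0 -45 0 0 0 0" --pt "1 -30 -50 0 0 0 0" --pt "1 -65 -50 0 0 0 0" --pt "1 -100 -50 0 0 0 0" --pt "1 -103 -40 0 0 0 0" --pt "1 -103 -10 0 0 0 0" --pt "1 -103 18 0 0 0 0"

```text
clock: 18.1
tcp_pos: [0.4555, -0.1691, 0.1594]
orientation: [-2.082, -2.086, -0.278]
contact_force: [-1.0, 0.2, -0.3]
grip_width: 0.0001
gripper_force: 0.0
```

```bash
python3 k.py -77,50,83 -52,50,83.4 -28,50,76 -6,50,62 10.6,50,43 19.3,50,23 22,50,10.6 23,50,2
```

```text
18.1 bed tcp [-107.1   49.3   83.5] [-0.97450387  0.15572261 -0.28134129]
shift [ 0.7 30.1  0.7] turn [ 0.0049  0.0014 -0.0004] dist 30.1 deg 0.3
shift [ 0.7 55.1  0.4] turn [ 0.0049  0.0014 -0.0004] dist 55.1 deg 0.3
shift [ 0.7 79.   7.9] turn [ 0.0049  0.0014 -0.0004] dist 79.4 deg 0.3
shift [  0.7 101.   22. ] turn [ 0.0049  0.0014 -0.0004] dist 103.3 deg 0.3
shift [  0.8 117.5  41.1] turn [ 0.0049  0.0014 -0.0004] dist 124.5 deg 0.3
shift [  0.8 126.1  61.1] turn [ 0.0049  0.0014 -0.0004] dist 140.1 deg 0.3
shift [  0.8 128.7  73.5] turn [ 0.0049  0.0014 -0.0004] dist 148.3 deg 0.3
shift [  0.8 129.7  82.1] turn [ 0.0049  0.0014 -0.0004] dist 153.5 deg 0.3
```

step_arm --pt "1 15 0 0 0 0 0" --pt "1 30 0 0 0 0 0" --pt "1 42 0 0 0 0 0" --pt "1 55 1 0 0 0 0" --pt "1 67 4 0 0 0 0" --pt "1 79 8 0 0 0 0" --pt "1 90 15 0 0 0 0" --pt "1 101 22 0 0 0 0"

```text
clock: 18.9
tcp_pos: [0.5572, -0.1619, 0.1383]
orientation: [-2.08, -2.086, -0.276]
contact_force: [-0.4, 0.3, -0.2]
grip_width: 0.0002
gripper_force: 0.4
```

```bash
python3 k.py 10.6,50,43 19.3,50,23 22,50,10.6 23,50,2
cat > bar.py <<'E'
from h import *
f=grab('wrist');q=((cloud(f)-X0)@bedR(YAW)*1000)
im=f['image'].astype(int);m=(abs(im[...,0]-im[...,2])<22)&(im.min(-1)>60)&(abs(q[...,1]-51)<10)&(q[...,2]>28)&(q[...,2]<160)&(abs(q[...,0])<90)
k=q[m];print(len(k))
for x in range(-70,90,10):
    s=k[abs(k[:,0]-x)<5]
    if len(s)>5:print(x,len(s),'z',np.percentile(s[:,2],[5,50,95]).round(0),'y',np.median(s[:,1]).round(0))
fitbed(f,(0,0,0,0,0))
E
python3 bar.py
```

```text
18.9 bed tcp [-5.4 50.5 61.4] [-0.41635528  0.2729295  -0.22242639]
shift [-0.5 16.  18.4] turn [0.0027 0.0004 0.0001] dist 24.4 deg 0.2
shift [-0.5 24.6 38.4] turn [0.0027 0.0004 0.0001] dist 45.6 deg 0.2
shift [-0.5 27.3 50.8] turn [0.0027 0.0004 0.0001] dist 57.7 deg 0.2
shift [-0.5 28.3 59.4] turn [0.0027 0.0004 0.0001] dist 65.8 deg 0.2
5498
-50 250 z [35. 38. 43.] y 51.0
-40 382 z [40. 48. 53.] y 52.0
-30 443 z [51. 59. 64.] y 52.0
-20 519 z [62. 70. 76.] y 53.0
-10 773 z [ 74. 106. 131.] y 60.0
0 641 z [ 84. 111. 131.] y 60.0
10 642 z [ 93. 104. 108.] y 55.0
20 1099 z [106. 113. 122.] y 55.0
30 741 z [112. 122. 124.] y 58.0
40 8 z [119. 120. 120.] y 54.0
inl 11354 15930 foot [-0.3  4.  -0.7] mouth [-1.00e-01  1.49e+02 -1.00e-01]
```

The bar now lies at about 0.85 rad, following the finger, and the bottle hasn't moved. Continuing down.

step_arm --pt "-0.5 9 9 0 0 0 0" --pt "-0.5 16 18 0 0 0 0" --pt "-0.5 21 28 0 0 0 0" --pt "-0.5 25 38 0 0 0 0" --pt "-0.5 26.5 45 0 0 0 0" --pt "-0.5 27.5 51 0 0 0 0" --pt "-0.5 27.5 55 0 0 0 0" --pt "-0.5 27.5 55 0 0 0 0"

```text
clock: 19.75
tcp_pos: [0.5833, -0.1479, 0.0852]
orientation: [-2.079, -2.085, -0.275]
contact_force: [-0.1, 0.8, 0.9]
grip_width: -0.0001
gripper_force: 0.0
```

```bash
python3 k.py 23,50,2; python3 bar.py
```

```text
19.75 bed tcp [20.7 50.2  6.4] [-0.10720355  0.83726276  0.90065611]
shift [-0.2  2.3  4.4] turn [ 0.0016 -0.0001 -0.    ] dist 5.0 deg 0.1
9334
-50 439 z [36. 38. 39.] y 50.0
-40 677 z [34. 38. 39.] y 52.0
-30 699 z [33. 38. 39.] y 52.0
-20 1235 z [ 35.  39. 127.] y 55.0
-10 687 z [33. 38. 39.] y 52.0
0 685 z [33. 38. 39.] y 52.0
10 375 z [32. 38. 68.] y 57.0
20 794 z [34. 63. 76.] y 60.0
30 478 z [33. 46. 74.] y 60.0
40 623 z [33. 38. 39.] y 52.0
50 559 z [37. 38. 39.] y 50.0
60 1514 z [ 35.  41. 127.] y 55.0
70 569 z [ 32.  39. 126.] y 54.0
inl 17027 35688 foot [-0.3  4.  -0.6] mouth [-0.000e+00  1.489e+02 -1.000e-01]
```

step_arm --pt "0 0 0.8 0 0 0 0" --pt "0 0 1.6 0 0 0 0" --pt "0 0 2.4 0 0 0 0" --pt "0 0 2.4 0 0 0 0"

```text
clock: 20.2
tcp_pos: [0.5839, -0.1481, 0.0844]
orientation: [-2.081, -2.086, -0.277]
contact_force: [-2.1, -0.9, 6.4]
grip_width: -0.0001
gripper_force: 3.3
```

Firm stop at 6 N, so the bar is seated. Retreating.

step_arm --pt "0 0 -5 0 0 0 0" --pt "0 0 -20 0 0 0 0" --pt "0 0 -50 0 0 0 0" --pt "0 0 -95 0 0 0 0" --pt "0 0 -140 0 0 0 0" --pt "0 0 -170 0 0 0 0" --pt "0 0 -170 0 0 0 0" --pt "0 0 -170 0 0 0 0"

```text
clock: 21.0
tcp_pos: [0.5838, -0.192, 0.249]
orientation: [-2.082, -2.087, -0.278]
contact_force: [-0.7, 0.3, -1.0]
grip_width: 0.0003
gripper_force: 0.0
```

```bash
python3 bar.py
python3 - <<'E'
from h import *
s=grab('scene');f=load('wrist')
save('end.png',np.hstack([cv2.resize(s['image'],(400,300)),cv2.resize(f['image'],(400,300))]))
E
```

```text
2032
-50 126 z [35. 38. 39.] y 50.0
-40 157 z [34. 38. 39.] y 51.0
-30 161 z [35. 38. 39.] y 51.0
-20 152 z [36. 38. 39.] y 51.0
-10 165 z [35. 38. 39.] y 51.0
0 150 z [35. 38. 39.] y 51.0
10 164 z [36. 38. 39.] y 51.0
20 150 z [35. 38. 39.] y 51.0
30 164 z [36. 38. 39.] y 51.0
40 153 z [35. 38. 39.] y 51.0
50 161 z [36. 38. 39.] y 51.0
60 213 z [35. 40. 41.] y 51.0
70 116 z [35. 39. 41.] y 51.0
inl 5785 8828 foot [-0.4  3.8 -0.6] mouth [-3.000e-01  1.488e+02 -1.000e-01]
```

View pics/end.png

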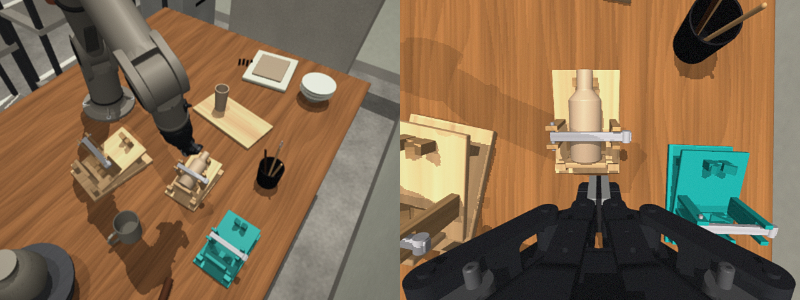

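The picture shows the bottle in both rests at (585,115), with the bar level across it at (590,137) in the catch. The beaker, mug and pot look undisturbed. Handing in.

```bash
python3 -c "
from bench import r
print(r.hand_in())"
```

```text
the job is handed in; nothing more can be done
None
```

The bottle lies in both rests about 4 mm from the foot board and the keeper bar is fully down in its catch, but I dropped the bottle into the cradle on the first grip and then re-laid it gently; whether that drop passed the 50 N limit is unknown, since the job was handed in without a verdict shown.

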